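# Set the stirrer's speed selector to four and start it

## Task

With the fingers shut, push the upright post of the magnetic stirrer's stepped speed selector lightly from the side and turn it clockwise, click by click, to speed four (the fourth dot after the off bar), without pinching it or ever clicking on to the fifth. Only then press the round start button beside it fully down and let it come up again. Leave the beaker on the stirring plate and the small things on and round the stirrer where they are, and lift nothing.

Things in the scene. Friction and masses are not known exactly. Their poses are not given: they have to be found in the camera images.
- stirrer: low white magnetic stirrer, 280 x 170 mm, fixed; origin at the centre of its underside, x to its rear, y to its left, z up. Flat deck 50 mm above the bench. In front (-x): selector left, start button right; at the rear a round aluminium stirring plate (diameter 124 mm, centre at x +75, y 0 mm, top 64 mm above the bench) with the beaker on it.
- selector_axis (a point): point on the selector's vertical axis at deck height, at x -80, y +18 mm on the stirrer. Round it: a hub of radius 17 mm, 15 mm high, with one radial arm (9 mm wide, 5 to 12 mm above the deck) that bears an upright post. On the deck, 57 mm from the axis, the printed scale: a bar (off), then clockwise five dots that grow, 30 degrees apart.
- selector (a joint): turn in rad, clockwise from above: 0 at off, 0.5236 (30 degrees) more per click; speed four = 2.094; five = 2.618 is the last. At value q the arm points (75 degrees - q) counterclockwise from the stirrer's +x, so four is 45 degrees to the right of the rear. A sprung ball holds each position; past half-way it snaps to the next. Starts at off, one or two. Takes 2 to 4 N at the post.
- selector_lever: the black hub, arm and post that turn together; origin on the axis at deck height, z up; at joint value 0 its axes are those of the stirrer
- post_top (a point): centre of the top of the selector's upright round post: diameter 12 mm, standing 42 mm from the axis, its top 36 mm above the deck (86 mm above the bench); it is free all round above the arm
- start_button (a joint): travel of the start button in m: 0 up, 0.006 fully down; it springs back. Fully down takes about 5 N.
- start_button_top (a point): centre of the top of the round black start button (diameter 28 mm, in a grey collar of diameter 44 mm), 18 mm above the deck when up; moves with the button. It is pressed straight down.
- beaker_center (a point): centre of a clear beaker, diameter 51 mm, 64 mm high, loose on the stirring plate; half-way up
- coverslip_box: small box 30 x 30 x 14 mm, loose on the deck behind the start button; origin at the centre of its underside
- timer: bench timer 62 x 66 x 21 mm, loose on the bench left of the stirrer's front; origin at the centre of its underside
- petri_dish: clear petri dish, diameter 58 mm, 15 mm high, loose on the bench left of the stirrer; origin at the centre of its underside
- marker: capped marker pen 135 mm long, 17 mm thick, lying loose on the bench right of the stirrer; origin at the centre of its underside
Things that resemble listed ones, but are neither listed nor needed, are in the scene too. Leave any turquoise look-alike of the part that bears beaker_center alone.

How it is judged:
By the outcome, as a careful person would: the job done as asked, in the order asked, and still so for the second after the job is handed in, with the robot touching nothing.
It also fails if it takes over 48 s, if anything falls off the work surface, if the arm or the gripper's body presses on something with over 40 N, if the wrist force passes 120 N, or if a joint passes its speed limit or range.

## Robot

A 6-joint arm with a two-finger parallel gripper is mounted at the origin on a cart in front of the work surface, level with it; the furniture and walls round the work are solid. World frame = base frame: x ahead of the robot, y to its left, z up, the work surface at z = 0. Lengths are in m, angles in degrees, forces in N, time in s.
With the tool pointing down it reaches from about 0.275 to 1 m from the base axis. Payload 8.4 kg.
Tool frame: the origin (TCP) lies between the finger pads; the fingertips stand 19 mm ahead of it and the grasp point (between the pads) is the TCP; z points along the fingers, y is the line along which they close (so a half turn about z gives the same grasp; the last joint's range is limited). The gripper opens to 85 mm and grips with 20 to 120 N. Pads are 22 mm wide; open, the fingers measure 114 mm over their backs; the gripper's body (76 mm by 85 mm) begins 54 mm behind the grasp point. The pads swing forward as they close: fully open they stand 13 mm farther back than shut.
Start: joints at [-64.538, 20.225, 93.587, -0, 66.188, -0.138], TCP at [0.27, -0.564, 0.25] pointing down, gripper open.
Joint ranges: [-150.9, 150.9], [-52.94, 120.26], [3.33, 152.33], [-74.26, 254.26], [0, 154.13], [-172.89, 172.89]. Speed limits (degrees/s): [127.2, 127.2, 159.86, 180, 180, 180].

## Interface

Orientations are given as a 3x3 rotation matrix whose columns are the frame's x, y, z axes.
In Python, from plant import read_state, read_camera, camera_model, job_done gives the robot as it stands. The module is installed in compiled form; this text tells all that it offers.
- The arm moves only by the shell command python3 -m handwheel 'ROWS' [FORCE]. ROWS is JSON, a list that holds one entry, the list of rows, each a list of 7 numbers: the finger opening in m, from 0 to 0.0854, then the shift along the tool's x, y, z in m, then the turn, a rotation vector about the tool's x, y, z in rad. In form: [[[fingers, x, y, z, wx, wy, wz], ...]]. A call has 1 to 12 rows; each row shifts and turns the commanded pose from where the row before left it, along the tool's axes as they then stand; what a row does not reach is not made up. A row lasts 1/12 s, in which the tool goes at most 41.7 mm and 7.16 degrees, less where a joint would pass 70% of its speed; a pose out of reach is approached as far as the arm can. A call is refused whole if a number of a shift passes 0.0417 or a number of a turn 0.125, either way. A call with a gripper value outside its range is refused whole. The fingers move at their own pace and stop on an object; FORCE is the grip in N (left out, the last holds). Time passes only in rows, so rows that do not move let the fingers close. It gives the time, the measured TCP pose, the force, the opening and the grip force at its end, in the units of the state.
- read_state(): the state, without advancing time (a new reading comes with each control period).
- read_camera(name): name is "side" or "top"; returns (picture, depth): 420x560x3 uint8, red, green, blue; 420x560 float32, m along the optical axis (not along the pixel's ray), 0 where there is no reading.
- camera_model(name): a dict with "fx", "fy", "cx", "cy" (pixels), "rvec" (rotation vector, rad) and "tvec" (3), from world to camera coordinates, as OpenCV has them. Camera axes: x right, y down, z forward; pixel columns grow to the right and rows downward; lengths in m; the calibration is good to about 2 mm. A picture is of the moment at which its call begins. camera_model takes no time and is no camera call.
- job_done(): hands the job in; it is judged then, once.
The state is a dict: "clock": time; "q": joint angles; "qvel": joint speeds; "joint_torque": joint torques, N m; "tool_pos": TCP position; "tcp_rot": TCP orientation; "ft_force": force on the tool from outside, world axes, zero at the start; "moment": the same for the moment, N m; "width": finger opening in m; "finger_force": force on a finger pad.
Only numpy, scipy, OpenCV 4.12 (cv2) and the standard library are available. Lean on these libraries where they do the work, as an engineer would, in place of code of your own. Each camera call takes 0.05 s, during which the arm holds its last target. There are 200 camera calls.

## Working session

There is one attempt and no reset: what is moved stays moved. The work goes in short steps, Python scripts to look and compute and a shell command to move; the robot and the scene stay as the last step left them, time stands still between calls to the robot, and variables do not carry over. Pictures are saved under pics/ and viewed, at most 10 in all, crops included, and the job is handed in when it is done.

```bash
mkdir -p pics
python3 - <<'E'
from plant import *
import cv2
for n in("top","side"):
    p,d=read_camera(n); cv2.imwrite(f"pics/{n}0.png",p[:,:,::-1]); m=camera_model(n); print(n,m)
    import numpy as np; np.savez(f"{n}0.npz",p=p,d=d)
s=read_state(); print(s['clock'],s['tool_pos'],s['tcp_rot'],s['width'])
E
```

```text
top {'fx': 511.20869200747734, 'fy': 511.20869200747734, 'cx': 273.55893844989833, 'cy': 210.92994234835663, 'rvec': array([ 2.14357007, -2.20134878,  0.10398405]), 'tvec': array([0.03113905, 0.48838519, 1.23828698])}
side {'fx': 474.8059415968366, 'fy': 474.8059415968366, 'cx': 274.5711718453794, 'cy': 208.61448555141118, 'rvec': array([ 0.75153944, -2.5307655 ,  1.22999652]), 'tvec': array([0.42393648, 0.2259094 , 0.76390817])}
0.1 [ 0.26987611 -0.56328459  0.2496186 ] [[ 9.01837075e-01  4.32075888e-01 -5.62694972e-04]
 [ 4.32076254e-01 -9.01836354e-01  1.14042973e-03]
 [-1.47065953e-05 -1.27160895e-03 -9.99999191e-01]] 0.08570285738220254
```

View pics/top0.png

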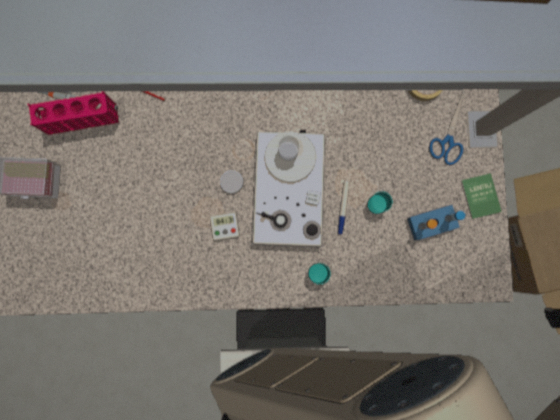

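View pics/side0.png

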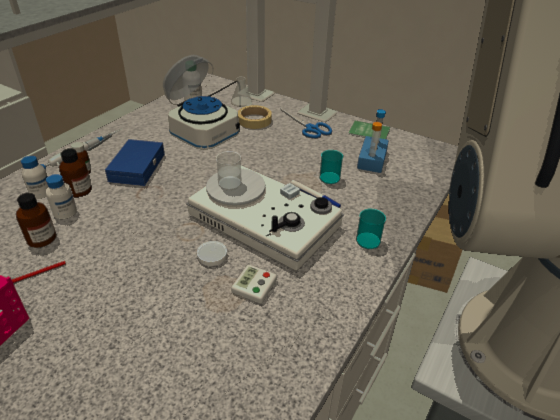

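The top view shows the stirrer at (290,188), its selector hub at (281,220), the arm pointing left to about (262,215), and the start button at (312,230). The beaker is on the plate at (288,150). The turquoise cups at (379,203) and (319,273) are look-alikes. Next I'll measure and enlarge this area.

```bash
cat > h.py <<'E'
import numpy as np, cv2
from plant import *
def ray(n,u,v,z):
    m=camera_model(n); R=cv2.Rodrigues(m['rvec'])[0]; t=m['tvec']
    c=-R.T@t; d=R.T@np.array([(u-m['cx'])/m['fx'],(v-m['cy'])/m['fy'],1.])
    return c+d*(z-c[2])/d[2]
def proj(n,P):
    m=camera_model(n); K=np.array([[m['fx'],0,m['cx']],[0,m['fy'],m['cy']],[0,0,1]])
    return cv2.projectPoints(np.atleast_2d(np.float64(P)),m['rvec'],m['tvec'],K,None)[0][:,0]
E
python3 - <<'E'
from h import *
p=np.load("top0.npz")['p']
h=cv2.cvtColor(p,cv2.COLOR_RGB2HSV); 
roi=np.zeros(p.shape[:2],np.uint8); roi[120:255,245:335]=1
b=((p.min(2)>165)&(h[...,1]<40)&(roi>0)).astype(np.uint8)
b=cv2.morphologyEx(b,cv2.MORPH_OPEN,np.ones((5,5)))
c=max(cv2.findContours(b,0,2)[0],key=cv2.contourArea)
box=cv2.boxPoints(cv2.minAreaRect(c)); W=np.array([ray("top",u,v,.05) for u,v in box]); print(box,W.round(4))
ctr=W.mean(0); e=[W[1]-W[0],W[2]-W[1]]; print([np.linalg.norm(x) for x in e])
L=max(e,key=np.linalg.norm); L=L*np.sign(L[0]); a=np.arctan2(L[1],L[0]); print("ctr",ctr,"yaw",np.degrees(a))
R=np.array([[np.cos(a),-np.sin(a)],[np.sin(a),np.cos(a)]])
ax=ctr[:2]+R@[-.08,.018]; print("axis",ax,proj("top",[*ax,.065]),proj("side",[*ax,.065]))
# button: dark blob
dk=((p.max(2)<90)&(roi>0)).astype(np.uint8)
n,_,st,ce=cv2.connectedComponentsWithStats(dk)
for i in range(1,n):
    if st[i,4]>20: print(st[i],ce[i],ray("top",*ce[i],.068))
for k in range(6):
    g=a+np.radians(75-30*k); print(k,proj("top",[*(ax+.042*np.array([np.cos(g),np.sin(g)])),.086])[0],proj("top",[*(ax+.057*np.array([np.cos(g),np.sin(g)])),.05])[0])
cv2.imwrite("pics/c1.png",cv2.resize(p[185:250,240:335],None,fx=8,fy=8,interpolation=cv2.INTER_CUBIC)[:,:,::-1])
E
```

```text
[[254.3385  241.18411]
 [258.00714 134.79337]
 [322.86108 137.0297 ]
 [319.19244 243.42044]] [[ 0.4147  0.0663  0.05  ]
 [ 0.6749  0.0513  0.05  ]
 [ 0.665  -0.1073  0.05  ]
 [ 0.4052 -0.0892  0.05  ]]
[np.float64(0.2605466604148238), np.float64(0.1589547827997339)]
ctr [ 0.53996736 -0.01975579  0.05      ] yaw -3.2932477028443925
axis [0.4611335 0.0028102] [[280.28756054 220.75316855]] [[292.84957383 217.26282111]]
[261 213  27  16 153] [276.03267974 219.32679739] [0.46457227 0.01286579 0.068     ]
[306 224  12  12 116] [311.57758621 229.56034483] [ 0.43799384 -0.07074692  0.068     ]
0 [263.22641617 214.91371575] [257.59542743 214.4324366 ]
1 [268.12011142 207.06628868] [264.04953773 204.10101716]
2 [276.28142619 202.70968437] [274.79672722 198.36945281]
3 [285.53582774 202.99325276] [286.9786186  198.74232057]
4 [293.42538435 207.84257767] [297.36882941 205.1224225 ]
5 [297.84570976 215.97786459] [303.20000988 215.83414958]
```

View pics/c1.png

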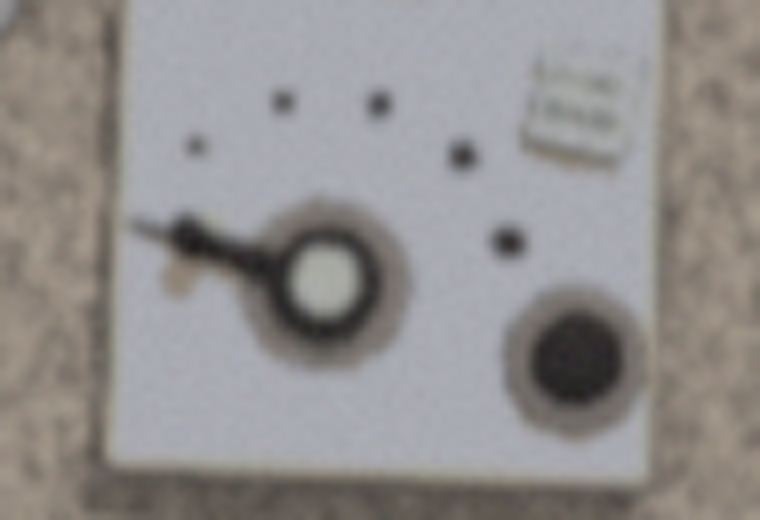

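The selector is at off: the post is at crop (187,235), which is pixel (263,214), in line with the off bar. The scale dots match my predicted positions, and the button is at pixel (312,230), which is world (0.438,-0.071). I'll shut the fingers and move above the front left.

```bash
python3 -m handwheel '[[[0,0.0233,-0.0262,0.005,0,0,0],[0,0.0233,-0.0262,0.005,0,0,0],[0,0.0233,-0.0262,0.005,0,0,0],[0,0.0233,-0.0262,0.005,0,0,0],[0,0.0233,-0.0262,0.005,0,0,0],[0,0.0233,-0.0262,0.005,0,0,0],[0,0.0233,-0.0262,0.005,0,0,0],[0,0.0233,-0.0262,0.005,0,0,0],[0,0.0233,-0.0262,0.005,0,0,0],[0,0.0233,-0.0262,0.005,0,0,0],[0,0.0233,-0.0262,0.005,0,0,0],[0,0.0233,-0.0262,0.005,0,0,0]]]' 20
python3 -m handwheel '[[[0,0.0233,-0.0262,0.005,0,0,0],[0,0.0233,-0.0262,0.005,0,0,0],[0,0.0233,-0.0262,0.005,0,0,0],[0,0.0233,-0.0262,0.005,0,0,0],[0,0.0233,-0.0262,0.005,0,0,0],[0,0.0233,-0.0262,0.005,0,0,0],[0,0,0,0,0,0,-0.12],[0,0,0,0,0,0,-0.12],[0,0,0,0,0,0,-0.12],[0,0,0,0,0,0,-0.12],[0,0,0,0,0,0,-0.12],[0,0,0,0,0,0,-0.12]]]'
python3 -m handwheel '[[[0,0,0,0,0,0,-0.12],[0,0,0,0,0,0,-0.12],[0,0,0,0,0,0,-0.12],[0,0,0,0,0,0,-0.12],[0,0,0,0,0,0,-0.12],[0,0,0,0,0,0,-0.12],[0,0,0,0,0,0,-0.12],[0,0,0,0,0,0,-0.12],[0,0,0,0,0,0,-0.12],[0,0,0,0,0,0,-0.12],[0,0,0,0,0,0,-0.12],[0,0,0,0,0,0,-0.12]]]'
```

```text
clock: 1.1
tool_pos: [0.3863, -0.1577, 0.19]
tcp_rot: [[0.902, 0.432, 0.0], [0.432, -0.902, -0.0], [0.0, 0.0, -1.0]]
ft_force: [1.5, -0.4, -0.0]
width: -0.0002
finger_force: 0.0
clock: 2.1
tool_pos: [0.4443, 0.0429, 0.1601]
tcp_rot: [[0.387, 0.922, -0.0], [0.922, -0.387, -0.0], [-0.0, -0.0, -1.0]]
ft_force: [0.1, 0.2, -0.3]
width: -0.0003
finger_force: 0.0
clock: 3.1
tool_pos: [0.4443, 0.0429, 0.1601]
tcp_rot: [[-0.863, 0.505, -0.0], [0.505, 0.863, -0.0], [0.0, -0.0, -1.0]]
ft_force: [0.5, -0.4, -0.1]
width: -0.0002
finger_force: 0.0
```

```bash
python3 -m handwheel '[[[0,0,0,0,0,0,-0.112],[0,0,0,0,0,0,-0.112],[0,0,0,0,0,0,-0.112],[0,0,0,0,0,0,-0.112],[0,0,0,0,0,0,-0.112],[0,0,0,0.02,0,0,0],[0,0,0,0.02,0,0,0],[0,0,0,0.02,0,0,0],[0,0,0,0.01,0,0,0],[0,0,0,0,0,0,0]]]'
python3 - <<'E'
from h import *
p,d=read_camera("side")
cv2.imwrite("pics/s1.png",cv2.resize(p[150:270,200:360],None,fx=5,fy=5,interpolation=cv2.INTER_CUBIC)[:,:,::-1])
E
```

```text
clock: 3.93
tool_pos: [0.4429, 0.0427, 0.0884]
tcp_rot: [[-1.0, -0.025, -0.004], [-0.025, 1.0, -0.0], [0.004, -0.0, -1.0]]
ft_force: [0.0, -0.7, -0.2]
width: -0.0002
finger_force: 0.0
```

View pics/s1.png

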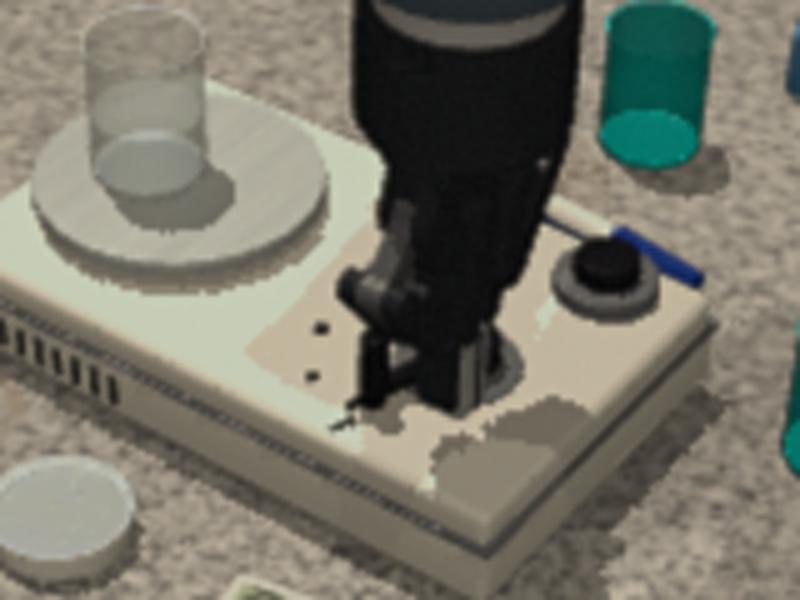

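The side view shows the shut fingertips at crop (450,385), just in front of the post at (373,370), with clearance. Next I sweep clockwise in an arc.

```bash
python3 -m handwheel '[[[0,-0.00206,0.00085,0,0,0,0.05],[0,-0.00206,0.00085,0,0,0,0.05],[0,-0.00206,0.00085,0,0,0,0.05],[0,-0.00206,0.00085,0,0,0,0.05],[0,-0.00206,0.00085,0,0,0,0.05],[0,-0.00206,0.00085,0,0,0,0.05],[0,-0.00206,0.00085,0,0,0,0.05],[0,-0.00206,0.00085,0,0,0,0.05],[0,-0.00206,0.00085,0,0,0,0.05],[0,-0.00206,0.00085,0,0,0,0.05],[0,-0.00206,0.00085,0,0,0,0.05],[0,-0.00206,0.00085,0,0,0,0.05]]]'
python3 -m handwheel '[[[0,-0.00206,0.00085,0,0,0,0.05],[0,-0.00206,0.00085,0,0,0,0.05],[0,-0.00206,0.00085,0,0,0,0.05],[0,-0.00206,0.00085,0,0,0,0.05],[0,-0.00206,0.00085,0,0,0,0.05],[0,-0.00206,0.00085,0,0,0,0.05],[0,-0.00206,0.00085,0,0,0,0.05],[0,-0.00206,0.00085,0,0,0,0.05],[0,-0.00206,0.00085,0,0,0,0.05],[0,-0.00206,0.00085,0,0,0,0.05]]]'
python3 - <<'E'
from h import *
s=read_state();r=s['tcp_rot'];yaw=np.degrees(np.arctan2(-r[1,0],-r[0,0]));v=s['tool_pos'][:2]-[.462,.0025]
print("face q",-18.3-yaw,"y",v@r[:2,1],"x",v@r[:2,0],s['q'][5])
p,d=read_camera("side")
cv2.imwrite("pics/s2.png",cv2.resize(p[150:270,200:360],None,fx=5,fy=5,interpolation=cv2.INTER_CUBIC)[:,:,::-1])
E
```

```text
clock: 4.98
tool_pos: [0.4709, 0.0467, 0.0914]
tcp_rot: [[-0.838, 0.546, 0.001], [0.546, 0.838, 0.0], [-0.0, 0.0, -1.0]]
ft_force: [-0.5, 0.0, -0.6]
width: 0.0001
finger_force: 0.2
clock: 5.82
tool_pos: [0.4915, 0.038, 0.0916]
tcp_rot: [[-0.474, 0.881, 0.001], [0.881, 0.474, 0.0], [-0.0, 0.001, -1.0]]
ft_force: [-0.4, 0.7, 1.8]
width: 0.0
finger_force: 0.5
face q 43.42894325463037 y 0.04278364407249593 x 0.017282284957289666 -24.052837658864252
```

View pics/s2.png

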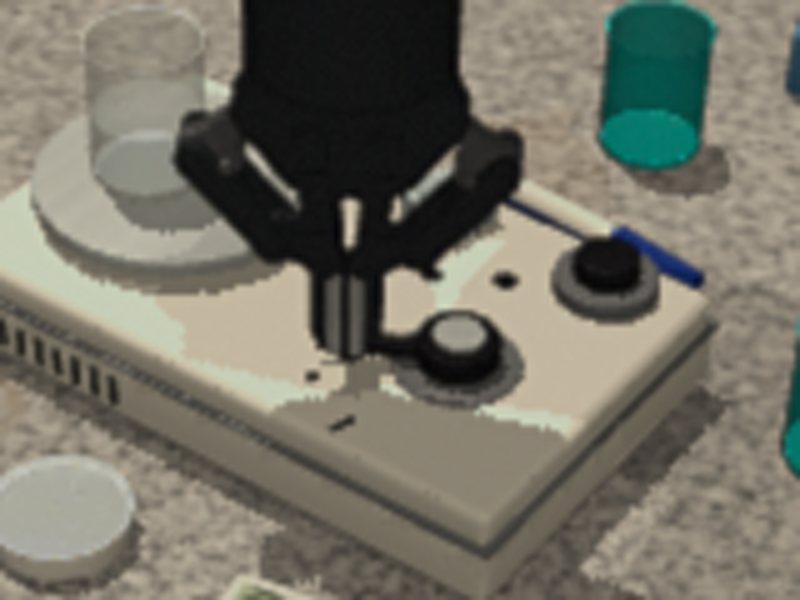

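The arm follows: the post is behind the fingertips at crop (345,340), about to pass to speed two. Continuing.

```bash
python3 -m handwheel '[[[0,-0.00212,0.00082,0,0,0,0.05],[0,-0.00212,0.00082,0,0,0,0.05],[0,-0.00212,0.00082,0,0,0,0.05],[0,-0.00212,0.00082,0,0,0,0.05],[0,-0.00212,0.00082,0,0,0,0.05],[0,-0.00212,0.00082,0,0,0,0.05],[0,-0.00212,0.00082,0,0,0,0.05],[0,-0.00212,0.00082,0,0,0,0.05],[0,-0.00212,0.00082,0,0,0,0.05],[0,-0.00212,0.00082,0,0,0,0.05],[0,-0.00212,0.00082,0,0,0,0.05],[0,-0.00212,0.00082,0,0,0,0.05]]]'
python3 -m handwheel '[[[0,-0.00212,0.00082,0,0,0,0.05],[0,-0.00212,0.00082,0,0,0,0.05],[0,-0.00212,0.00082,0,0,0,0.05],[0,-0.00212,0.00082,0,0,0,0.05],[0,-0.00212,0.00082,0,0,0,0.05],[0,-0.00212,0.00082,0,0,0,0.05],[0,0,0,0,0,0,0]]]'
python3 - <<'E'
from h import *
s=read_state();r=s['tcp_rot'];yaw=np.degrees(np.arctan2(-r[1,0],-r[0,0]));v=s['tool_pos'][:2]-[.462,.0025]
print("face q",-18.3-yaw,"y",v@r[:2,1],"x",v@r[:2,0],s['ft_force'])
p,d=read_camera("side")
cv2.imwrite("pics/s3.png",cv2.resize(p[150:270,200:360],None,fx=5,fy=5,interpolation=cv2.INTER_CUBIC)[:,:,::-1])
E
```

```text
clock: 6.87
tool_pos: [0.5064, 0.0155, 0.0914]
tcp_rot: [[0.105, 0.994, 0.001], [0.994, -0.105, 0.0], [0.0, 0.001, -1.0]]
ft_force: [0.5, 0.8, 0.8]
width: 0.0002
finger_force: 0.1
clock: 7.45
tool_pos: [0.5087, 0.003, 0.0914]
tcp_rot: [[0.396, 0.918, 0.002], [0.918, -0.396, 0.002], [0.003, 0.001, -1.0]]
ft_force: [1.1, 9.5, -1.4]
width: -0.0001
finger_force: 4.5
face q 95.03714093499804 y 0.04264022555692816 x 0.01893273228594028 [ 1.10322189  9.47967692 -1.37563746]
```

View pics/s3.png

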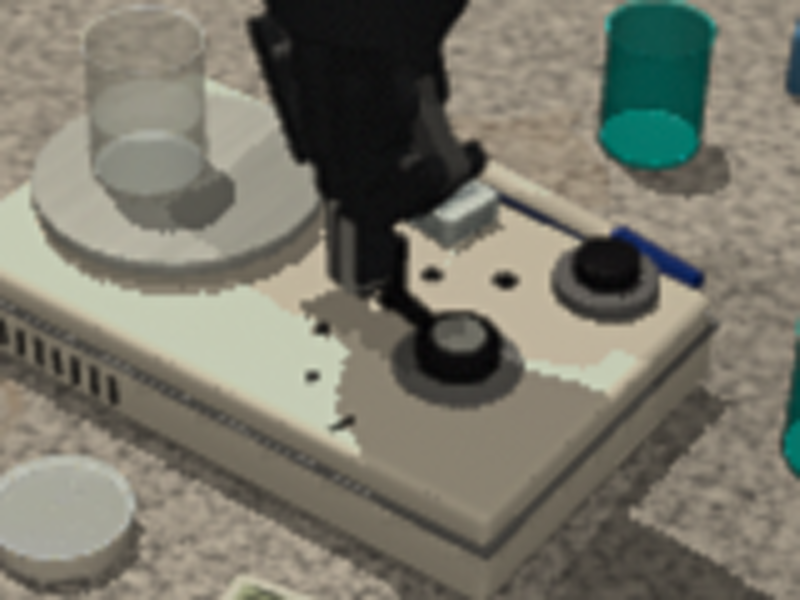

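The post now stands at about speed three, at crop (400,260), with dots four (432,273) and five (505,280) still free. I'll go on gently for the last click.

```bash
for i in 1; do python3 -m handwheel '[[[0,0,0,0,0,0,0]]]' | grep -E 'tool_pos|ft_'
python3 -m handwheel '[[[0,-0.0013,0.0005,0,0,0,0.03],[0,-0.0013,0.0005,0,0,0,0.03]]]' | grep -E 'tool_pos|ft_'
python3 -m handwheel '[[[0,-0.0013,0.0005,0,0,0,0.03],[0,-0.0013,0.0005,0,0,0,0.03]]]'| grep -E 'tool_pos|ft_' ; done
python3 - <<'E'
from h import *
s=read_state();r=s['tcp_rot'];yaw=np.degrees(np.arctan2(-r[1,0],-r[0,0]));v=s['tool_pos'][:2]-[.462,.0025]
print("face q",-18.3-yaw,"y",v@r[:2,1],"x",v@r[:2,0],s['ft_force'])
E
```

```text
tool_pos: [0.5086, 0.0031, 0.0914]
ft_force: [0.6, 9.0, -0.4]
tool_pos: [0.5087, 0.0001, 0.0915]
ft_force: [1.0, 3.0, -0.2]
tool_pos: [0.5082, -0.0033, 0.0915]
ft_force: [0.9, 1.3, -0.2]
face q 101.72781799578505 y 0.042894261099265044 x 0.018100439066168265 [ 0.94187459  1.25519658 -0.24161929]
```

```bash
python3 -m handwheel '[[[0,-0.0013,0.0005,0,0,0,0.03],[0,-0.0013,0.0005,0,0,0,0.03]]]' | grep -E 'tool_pos|ft_'
python3 -m handwheel '[[[0,-0.0013,0.0005,0,0,0,0.03],[0,0,0,0,0,0,0]]]'| grep -E 'tool_pos|ft_'
python3 - <<'E'
from h import *
s=read_state();r=s['tcp_rot'];yaw=np.degrees(np.arctan2(-r[1,0],-r[0,0]));v=s['tool_pos'][:2]-[.462,.0025]
print("face q",-18.3-yaw,"y",v@r[:2,1],"x",v@r[:2,0],s['ft_force'])
p,d=read_camera("side")
cv2.imwrite("pics/s4.png",cv2.resize(p[150:270,200:360],None,fx=5,fy=5,interpolation=cv2.INTER_CUBIC)[:,:,::-1])
E
```

```text
tool_pos: [0.5077, -0.0062, 0.0915]
ft_force: [0.3, 0.8, -0.0]
tool_pos: [0.507, -0.0078, 0.0913]
ft_force: [-0.2, -0.1, -0.1]
face q 106.89921076158603 y 0.04268753539998682 x 0.017562648174540632 [-0.17330527 -0.0824648  -0.14906752]
```

View pics/s4.png

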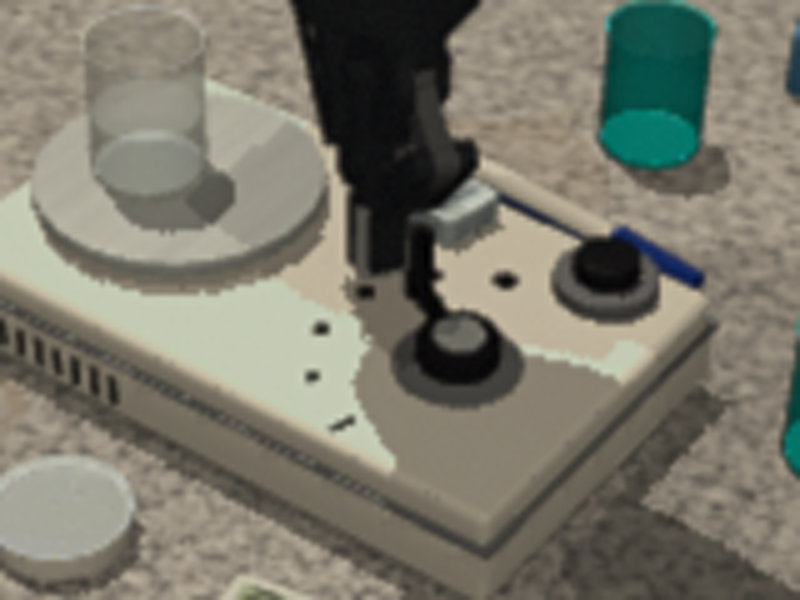

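The post snapped ahead of the fingers to dot four, at crop (425,265). Dot three (365,292) is free again and dot five (505,280) is clear. I'll back off, rise, and go over the button.

```bash
python3 -m handwheel '[[[0,0.005,0,0,0,0,0],[0,0,0,-0.025,0,0,0],[0,0,0,-0.035,0,0,0],[0,-0.032,-0.0067,0,0,0,0],[0,-0.032,-0.0067,0,0,0,0],[0,-0.032,-0.0067,0,0,0,0],[0,0,0,0.02,0,0,0],[0,0,0,0.02,0,0,0],[0,0,0,0,0,0,0]]]'
python3 - <<'E'
from h import *
s=read_state(); print(np.array([.438,-.0707])-s['tool_pos'][:2], s['tcp_rot'][:2,:2].T@(np.array([.438,-.0707])-s['tool_pos'][:2]))
p,d=read_camera("side"); print(proj("side",[[.438,-.0707,.068],s['tool_pos']-[0,0,.019]]))
cv2.imwrite("pics/s5.png",cv2.resize(p[150:270,200:360],None,fx=5,fy=5,interpolation=cv2.INTER_CUBIC)[:,:,::-1])
E
```

```text
clock: 9.05
tool_pos: [0.4359, -0.0703, 0.1085]
tcp_rot: [[0.576, 0.817, -0.003], [0.817, -0.576, 0.001], [-0.001, -0.003, -1.0]]
ft_force: [-1.0, -0.2, -0.1]
width: 0.0003
finger_force: 0.0
[ 0.00207616 -0.00039434] [0.00087335 0.00192436]
[[321.6987606  200.76711465]
 [323.40143512 192.58389503]]
```

View pics/s5.png

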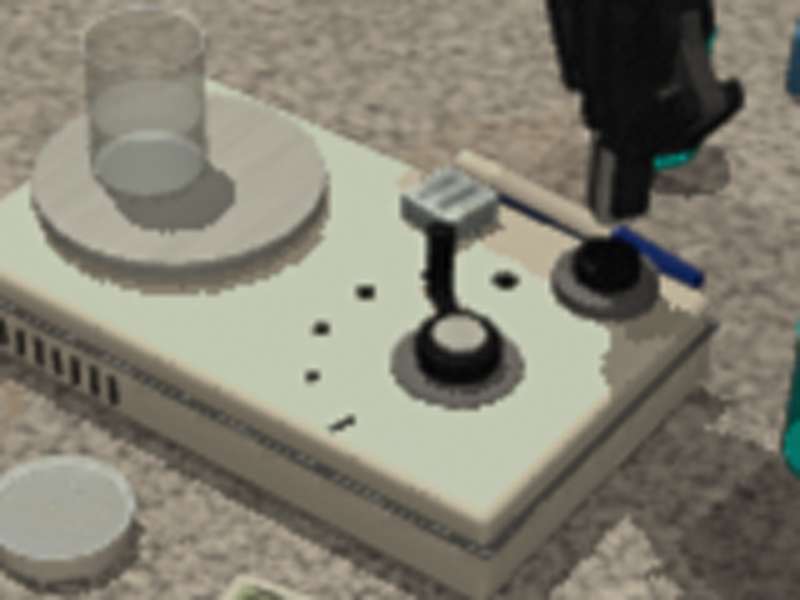

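Run:
```python
from h import *
for k in (105,110,115,120,125,130,135,150):
    g=np.radians(71.7-k); u=np.array([np.cos(g),np.sin(g)]); a=np.array([.462,.0025])
    print(k,[((proj("side",[*(a+r*u),z])[0]-[200,150])*5).round(0) for r,z in((.042,.086),(.042,.062),(.057,.05))])
p,d=read_camera("top"); cv2.imwrite("pics/t2.png",cv2.resize(p[185:250,240:335],None,fx=8,fy=8,interpolation=cv2.INTER_CUBIC)[:,:,::-1])
```

```text
105 [array([418., 231.]), array([416., 279.]), array([400., 281.])]
110 [array([427., 229.]), array([425., 277.]), array([411., 279.])]
115 [array([436., 227.]), array([434., 276.]), array([423., 277.])]
120 [array([445., 226.]), array([443., 275.]), array([435., 275.])]
125 [array([454., 226.]), array([452., 274.]), array([447., 275.])]
130 [array([463., 226.]), array([461., 274.]), array([459., 275.])]
135 [array([473., 226.]), array([470., 274.]), array([471., 275.])]
150 [array([500., 231.]), array([497., 279.]), array([507., 281.])]
```

View pics/t2.png

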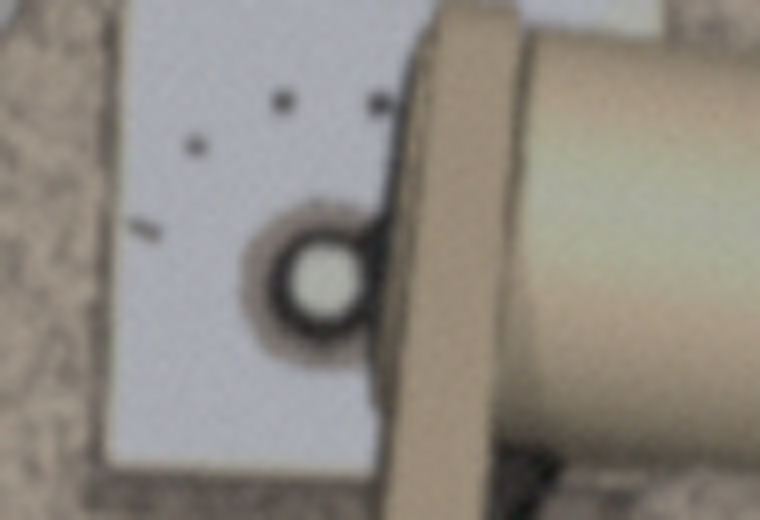

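The post top is at side crop (440,225), which matches 120° (445,226), so the selector rests at four. In the top view the arm hides it. Now I press the button.

```bash
python3 -m handwheel '[[[0,0.001,0.002,0.01,0,0,0],[0,0,0,0.01,0,0,0],[0,0,0,0.002,0,0,0],[0,0,0,0.002,0,0,0]]]' | grep -E 'tool_pos|ft_'
python3 -m handwheel '[[[0,0,0,0.0015,0,0,0],[0,0,0,0.0015,0,0,0]]]' | grep -E 'tool_pos|ft_'
python3 -m handwheel '[[[0,0,0,0.001,0,0,0],[0,0,0,0,0,0,0]]]' | grep -E 'tool_pos|ft_'
```

```text
tool_pos: [0.4397, -0.0705, 0.0858]
ft_force: [-1.8, 1.1, 1.3]
tool_pos: [0.4397, -0.0705, 0.0833]
ft_force: [-1.9, 2.7, 3.9]
tool_pos: [0.4397, -0.0706, 0.0823]
ft_force: [-2.0, 2.6, 4.4]
```

```bash
python3 -m handwheel '[[[0,0,0,0.001,0,0,0],[0,0,0,0,0,0,0]]]' | grep -E 'tool_pos|ft_'
python3 -m handwheel '[[[0,0,0,0.001,0,0,0],[0,0,0,0,0,0,0]]]' | grep -E 'tool_pos|ft_'
```

```text
tool_pos: [0.4398, -0.0706, 0.0814]
ft_force: [-1.0, 4.6, 6.1]
tool_pos: [0.4398, -0.0707, 0.0809]
ft_force: [-4.8, 4.3, 14.5]
```

It bottoms out at the expected height: the tip is at 0.062 and the force has jumped to 14.5 N. I'll add a slight extra press, then release.

```bash
python3 -m handwheel '[[[0,0,0,0.0007,0,0,0],[0,0,0,0,0,0,0],[0,0,0,0,0,0,0]]]' | grep -E 'tool_pos|ft_'
python3 -m handwheel '[[[0,0,0,-0.005,0,0,0],[0,0,0,-0.01,0,0,0],[0,0,0,-0.03,0,0,0],[0,0,0,-0.035,0,0,0],[0,-0.01,0.03,-0.02,0,0,0],[0,-0.03,0.02,-0.02,0,0,0],[0,-0.03,0.02,0,0,0,0],[0,-0.03,0.02,0,0,0,0],[0,-0.03,0.02,0,0,0,0],[0,-0.03,0.02,0,0,0,0],[0,0,0,0,0,0,0],[0,0,0,0,0,0,0]]]' | grep -E 'clock|tool_pos|ft_'
python3 - <<'E'
from h import *
p,d=read_camera("side"); q,_=read_camera("top")
a=cv2.resize(p[150:270,200:360],(400,300)); b=cv2.resize(q[185:250,240:335],(400,300),interpolation=cv2.INTER_CUBIC)
cv2.imwrite("pics/f.png",np.hstack([a,b])[:,:,::-1])
E
```

```text
tool_pos: [0.4399, -0.0707, 0.0807]
ft_force: [-7.2, 3.9, 24.4]
clock: 11.4
tool_pos: [0.4536, -0.2784, 0.1998]
ft_force: [-0.2, 1.4, -0.5]
```

View pics/f.png

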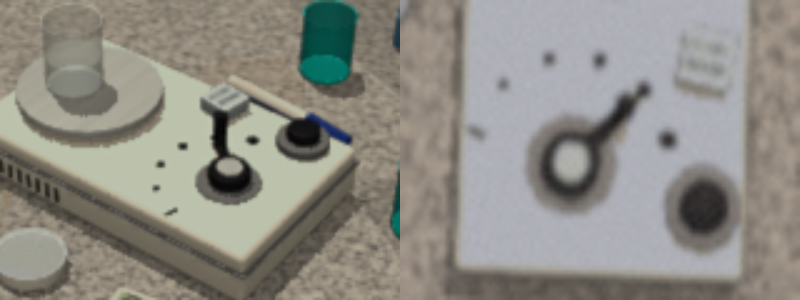

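The final view shows the arm pointing at the fourth dot (right half, 643,90), the button up at (703,207), and the box, beaker and the other things unmoved. Handing in.

```bash
python3 -c "from plant import *; print(job_done())"
```

```text
the job is handed in; nothing more can be done
None
```

The selector was turned click by click from off to speed four without reaching five, the start button was then pressed fully down and came back up, everything in the final view was where it started, and the job was handed in at about 11.5 s; the side push on the post peaked at about 9.5 N, above the 2 to 4 N given.

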